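Lay out the drive-shaft parts in fitting order

ROBOT

A 6-joint arm with a two-finger parallel gripper is mounted at the origin on the work surface. World frame = base frame: x ahead of the robot, y to its left, z up, the work surface at z = 0. Lengths are in m, angles in rad, forces in N, time in s.
With the tool pointing down it reaches from about 0.3 to 0.75 m from the base axis. Payload 8.5 kg.
Tool frame: the origin (TCP) lies on the centre line of the jaws, within the pads' length; the fingertips stand 14 mm ahead of it and the grasp point (between the pads) lies 5 mm behind it; z points along the fingers, y is the line along which they close (so a half turn about z gives the same grasp; the last joint's range is limited). The gripper opens to 85 mm and grips with 20 to 120 N. Pads are 22 mm wide; open, the fingers measure 114 mm over their backs; the gripper's body (76 mm by 85 mm) begins 54 mm behind the grasp point. The pads swing forward as they close: fully open they stand 13 mm farther back than shut.
Start: joints at [1.124, 0.381, 1.297, -0, 1.464, -0.215], TCP at [0.126, 0.535, 0.225] pointing down, gripper open.
Joint ranges: [-3.11, 3.11], [-0.89, 2.33], [0.22, 2.48], [-1.42, 4.56], [0.17, 2.85], [-2.88, 2.88]. Speed limits (rad/s): [2.39, 2.39, 3.14, 3.14, 3.14, 3.14].

INTERFACE

Orientations are given as a unit quaternion [w, x, y, z].
In Python, from station import * gives the robot as it stands. The module is installed in compiled form; this text tells all that it offers.
- The arm moves only by the tool step_arm, never from a script. Its argument "increments" is a list of rows, each a list of 3 entries, a list of its own where there are three numbers: the turn, a rotation vector about the tool's x, y, z as a fraction of full scale, then the shift along the tool's x, y, z as a fraction of full scale, then the closure, from -1 (fully open) to 1 (shut). In form: [[[wx, wy, wz], [tx, ty, tz], grip], ...]. A call has exactly 10 rows; each row shifts and turns the commanded pose from where the row before left it, along the tool's axes as they then stand; what a row does not reach is not made up. Full scale, the value 1, is 250 mm for a shift and pi/2 rad for a turn. A row lasts 1/8 s, in which the tool goes at most 62.5 mm and 10.7 degrees, less where a joint would pass 70% of its speed; a pose out of reach is approached as far as the arm can. A call with a number of a shift or a turn outside -1 to 1 is refused whole. A call with a gripper value outside its range is refused whole. The fingers move at their own pace and stop on an object; "squeeze" is the grip in N (left out, the last holds). Time passes only in rows, so rows that do not move let the fingers close, or fill a call up. It gives the time, the measured TCP pose, the force, the opening and the grip force at its end, in the units of the state.
- sense(): the state, without advancing time (a new reading comes with each control period).
- read_camera(name): name is "scene" or "top" or "wrist"; returns a dict with "img" (384x512x3 uint8, blue, green, red), "K" (3x3 intrinsics, pixels), "k1" (the pictures are not rectified: a ray, as slopes to the right and down, at radius r is drawn at 1 + k1 r^2 times it, then the intrinsics apply), "xyz" and "orientation" of the camera in the world; the wrist camera has in their place "hand_eye" (4x4, takes a point from camera to tool coordinates, whose origin is the TCP and whose axes are the flange's). Camera axes: x right, y down, z forward; pixel columns grow to the right and rows downward; lengths in m; the calibration is good to about 2 mm. A picture is of the moment at which its call begins: read the wrist's pose just before it. There is no depth.
- finish_job(): hands the job in; it is judged then, once.
The state is a dict: "clock": time; "q": joint angles; "dq": joint speeds; "joint_torque": joint torques, N m; "eef_pos": TCP position; "ee_rot": TCP orientation; "ft_force": force on the tool from outside, world axes, zero at the start; "moment": the same for the moment, N m; "gripper_width": opening from 0.0 (shut) to 1.0 (fully open); "grip_force": force on a finger pad.
Only numpy, scipy, OpenCV 4.12 (cv2) and the standard library are available. Lean on these libraries where they do the work, as an engineer would, in place of code of your own. Each camera call takes 0.05 s, during which the arm holds its last target. There are 200 camera calls.

TASK

Lay out the drive-shaft parts for fitting, in one straight row on the bench between the round flange and the bearing block, with their centres evenly spaced from flange to block: first the brass sleeve standing on end next to the flange, then the gear in the middle with its boss up, then the large nut lying flat next to the block. Set the ball bearing flat and centred on top of the gear's boss. Let go of everything, and leave the small nut, the spanner and the grease tin where they are.

Things in the scene. Friction and masses are not known exactly. Their poses are not given: they have to be found in the camera images.
- flange: Coupling flange, dark steel, bolted down (does not move): a flat disc 104 mm across and 16 mm thick with six bolt holes, and a neck 62 mm across rising to 40 mm above the bench. Origin: on its axis, at the bench. It stands at one end of the row, left or right. Its y axis lies along the line to the block (the block may be on its +y or -y side).
- block: Bearing block, green casting, bolted down: foot 120 x 44 x 16 mm, bolt heads to 23 mm, above it a housing with a level bore, 58 mm wide, 44 mm thick, to 70 mm above the bench. Origin: centre of the foot, at the bench. Its bore (y axis) points along the row, its long side (x) across. It stands at the other end of the row, always 400 mm from the flange, centre to centre, so the steps are 100 mm.
- gear: Steel spur gear lying flat: toothed disc 66 mm across and 18 mm thick, on it a round boss 44 mm across rising to 32 mm above the underside, flat on top (the dark bore is 24 mm across, but only painted on: the top is solid). About 0.6 kg. Lift it by the boss. Origin: centre of the underside, z up.
- bearing: Ball bearing lying flat: steel ring 52 mm across, 25 mm hole, 15 mm high, with a dark band on its top face. About 0.14 kg. Origin: centre of the underside, z up.
- sleeve: Brass sleeve (short tube) standing on end: 40 mm across, 28 mm hole, 45 mm high. About 0.17 kg. Origin: centre of the underside, z up.
- large_nut: Large steel hexagon nut lying flat: 46 mm across the flats, 53 mm across the corners, 24 mm high; dark bore, solid to touch. About 0.22 kg. Origin: centre of the underside, z up; its x axis is square to one pair of flats (the other pairs are 60 degrees on).
- small_nut: Small steel hexagon nut, not part of this job, to be left alone: 30 mm across the flats, 35 mm across the corners, 16 mm high. It lies among the loose parts. Origin: centre of the underside.
- spanner: Steel spanner 200 mm long lying flat on the bench at one side, to be left alone. Its x axis runs along its length; origin near mid-length, at the bench.
- tin: Round metal grease tin with a grey lid, 75 mm across and 44 mm high, standing at the other side, to be left alone. Origin: centre of the underside.
Mind the look-alikes: they are no part of the job. Leave any blue look-alike of the large_nut alone. What is shaped like the bearing but pink is not meant.

How it is judged:
At the end, for the whole second after the job is handed in: Sleeve, gear and large nut upright on the flange-to-block line, centres 100, 200 and 300 mm from the flange (15 mm along and across); bearing flat on the gear's boss, centred within 10 mm; all at rest; small nut, spanner and tin within 30 mm of their start (horizontal distance between sleeve and flange between 0.085 and 0.115 m and horizontal distance between sleeve and block between 0.285 and 0.315 m and x of sleeve in the frame of flange between -0.015 and 0.015 m and height (world z) of each of sleeve, gear, large_nut below 0.006 m and angle between each of sleeve, gear, large_nut, bearing's own z axis and vertical below 0.12 rad and horizontal distance between gear and flange between 0.185 and 0.215 m and horizontal distance between gear and block between 0.185 and 0.215 m and x of gear in the frame of flange between -0.015 and 0.015 m and horizontal distance between large_nut and flange between 0.285 and 0.315 m and horizontal distance between large_nut and block between 0.085 and 0.115 m and x of large_nut in the frame of flange between -0.015 and 0.015 m and horizontal distance between bearing and gear below 0.01 m and height (world z) of bearing between 0.027 and 0.037 m and linear speed of each of sleeve, gear, large_nut, bearing below 0.02 m/s and angular speed of each of sleeve, gear, large_nut, bearing below 0.2 rad/s and distance of each of small_nut, spanner, tin from where it was at the start of the episode below 0.03 m); the robot touches nothing.
It fails at once if the small nut is pushed or carried more than 30 mm from its place (distance of small_nut from where it was at the start of the episode above 0.03 m).
It fails at once if the spanner is pushed or carried more than 30 mm from its place (distance of spanner from where it was at the start of the episode above 0.03 m).
It fails at once if the grease tin is pushed or carried more than 30 mm from its place (distance of tin from where it was at the start of the episode above 0.03 m).
It also fails if it takes over 96 s, if anything falls off the work surface, if the arm or the gripper's body presses on something with over 40 N, if the wrist force passes 120 N, or if a joint passes its speed limit or range.

## Working session

There is one attempt and no reset: what is moved stays moved. The work goes in short steps, Python scripts to look and compute and a tool call to move; the robot and the scene stay as the last step left them, time stands still between calls to the robot, and variables do not carry over. Pictures are saved under pics/ and viewed, at most 14 in all, crops included, and the job is handed in when it is done.

Besides the shell and the picture viewer there is one more tool, called after ">>>" as a command line: name --argument value ..., lists and objects as JSON in quotes. step_arm: Moves the arm, as the interface text tells. Shift numbers are shares of 250 mm and turn numbers shares of pi/2 rad, none past 1 either way. Its arguments: {"type":"object","properties":{"increments":{"type":"array"},"squeeze":{"type":"number"}},"required":["increments"]}

```bash
mkdir -p pics; ls; python3 - <<'E'
from station import *
import cv2
for n in("top","scene"):
    c=read_camera(n); cv2.imwrite(f"pics/{n}0.png",c["img"]); print(n,c["K"],c["k1"],c["xyz"],c["orientation"])
print(sense())
E
```

```text
pics
top [[448.74870628   0.         251.49962751]
 [  0.         448.74870628 190.1390696 ]
 [  0.           0.           1.        ]] -0.08385645650702887 [ 0.38461539 -0.01942396  1.28722025] [-0.04625619  0.70859754 -0.70295473  0.04005678]
scene [[450.41653516   0.         262.62630435]
 [  0.         450.41653516 197.56440007]
 [  0.           0.           1.        ]] 0.04777504434455421 [ 1.33149627 -0.10885591  0.99535153] [-0.25804432  0.7046525   0.61858164 -0.23288354]
{'clock': 0.1, 'q': array([ 1.12370263e+00,  3.81155200e-01,  1.29814662e+00, -3.79537404e-05,
        1.46355853e+00, -2.15305865e-01]), 'dq': array([ 0.00140344, -0.0018679 , -0.00244443,  0.00047711,  0.00130051,
        0.00131448]), 'joint_torque': array([ 3.91480891e-03, -4.49217904e+01, -2.31658888e+01, -1.94763697e-04,
        3.64565181e-03,  3.48518108e-05]), 'eef_pos': array([0.12624842, 0.53505479, 0.22457217]), 'ee_rot': array([-1.88271523e-04,  1.15632602e-01,  9.93291850e-01, -6.05533502e-04]), 'ft_force': array([-0.1798846 , -0.44581676,  0.04632569]), 'moment': array([0.00958673, 0.03660377, 0.00368622]), 'grip_force': 0.0, 'gripper_width': 0.9974678736650123}
```

View pics/top0.png

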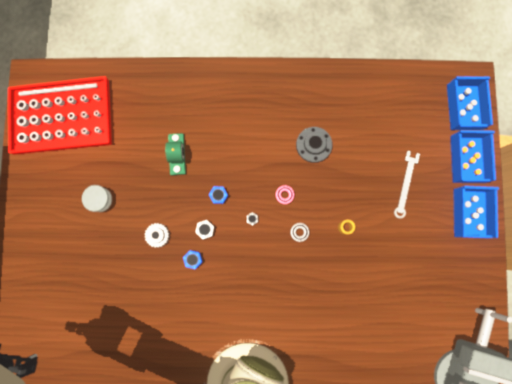

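View pics/scene0.png

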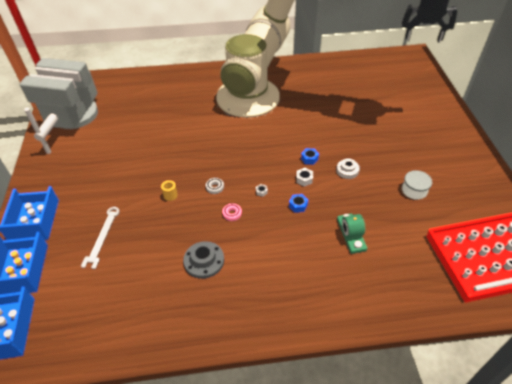

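```bash
cat >h.py <<'E'
import numpy as np, cv2
from scipy.spatial.transform import Rotation as R
def rot(q): return R.from_quat([q[1],q[2],q[3],q[0]])
def ray_to_plane(c,u,v,z,pos=None,M=None):
    K=c["K"]; d=np.array([(u-K[0,2])/K[0,0],(v-K[1,2])/K[1,1]]); s=d.copy()
    for _ in range(20): s=d/(1+c["k1"]*(s@s))
    if pos is None: pos=np.array(c["xyz"]); M=rot(c["orientation"]).as_matrix()
    r=M@np.array([s[0],s[1],1]); return pos+r*(z-pos[2])/r[2]
def wrist(read_camera,sense):
    s=sense(); c=read_camera("wrist"); H=np.array(c["hand_eye"]); T=rot(s["ee_rot"]).as_matrix()
    return c, s["eef_pos"]+T@H[:3,3], T@H[:3,:3]
E
python3 - <<'E'
import cv2
i=cv2.imread("pics/top0.png")
cv2.imwrite("pics/top0a.png",cv2.resize(i[120:275,135:265],None,fx=5/1.3,fy=5/1.3,interpolation=cv2.INTER_CUBIC)[:600])
a=cv2.resize(i[120:270,140:270],None,fx=4,fy=4,interpolation=cv2.INTER_CUBIC);cv2.imwrite("pics/ca.png",a)
b=cv2.resize(i[120:270,240:370],None,fx=4,fy=4,interpolation=cv2.INTER_CUBIC);cv2.imwrite("pics/cb.png",b)
E
```

```text
(no output)
```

View pics/ca.png

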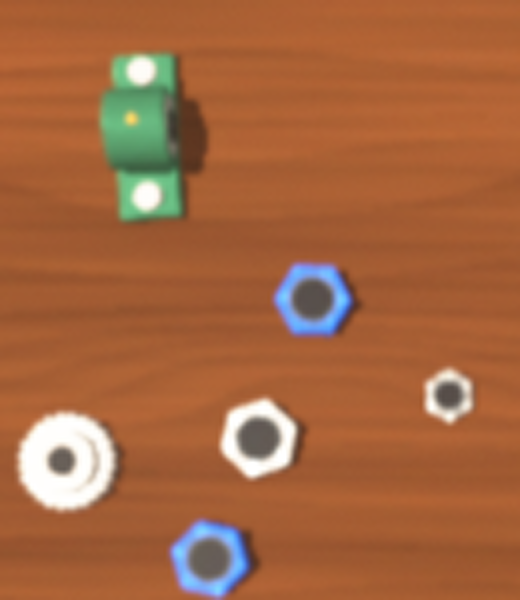

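View pics/cb.png

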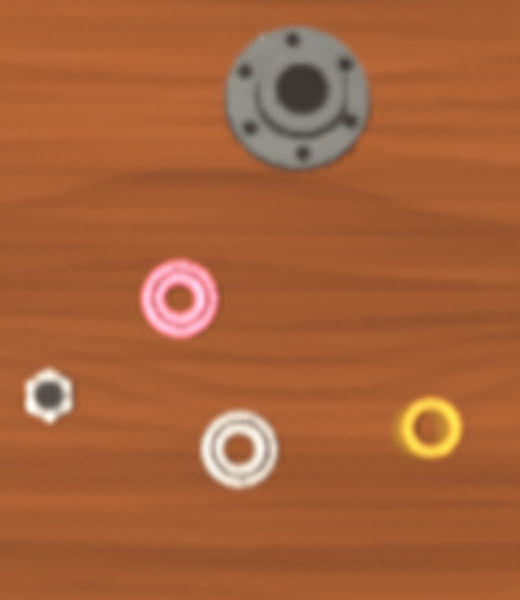

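```bash
python3 - <<'E'
from station import *
from h import *
c=read_camera("top")
A=lambda x,y:(140+(x+.5)/4-.5,120+(y+.5)/4-.5)
B=lambda x,y:(240+(x+.5)/4-.5,120+(y+.5)/4-.5)
P={}
for n,p,z in [("blk1",A(141,70),.023),("blk2",A(147,195),.023),("fl",B(297,98),.016),("flneck",B(302,90),.04),("gear",A(67,461),.018),("gearboss",A(62,461),.032),("nut",A(259,438),.024),("nutc1",A(266,398),.024),("nutc2",A(258,478),.024),("bearing",B(239,449),.015),("sleeve",B(431,428),.045),("small",A(448,395),.016),("blue1",A(313,299),.02),("blue2",A(210,558),.02),("pink",B(180,298),.015)]:
    P[n]=ray_to_plane(c,*p,z); print(n,P[n].round(4))
bl=(P["blk1"]+P["blk2"])/2; f=P["fl"]; d=(bl-f)[:2]; print("block",bl,"dist",np.linalg.norm(d),"ang",np.degrees(np.arctan2(d[0],d[1])))
for k in(.25,.5,.75): print(f[:2]+k*d)
w,p,M=wrist(read_camera,sense); print(w["hand_eye"])
E
```

```text
blk1 [0.6927 0.2155 0.023 ]
blk2 [0.601  0.2083 0.023 ]
fl [ 0.6762 -0.187   0.016 ]
flneck [ 0.6765 -0.1875  0.04  ]
gear [0.4107 0.2608 0.018 ]
gearboss [0.4103 0.2613 0.032 ]
nut [0.4282 0.124  0.024 ]
nutc1 [0.4563 0.1196 0.024 ]
nutc2 [0.4001 0.1241 0.024 ]
bearing [ 0.4229 -0.1439  0.015 ]
sleeve [ 0.4373 -0.2742  0.045 ]
small [ 0.46   -0.0086  0.016 ]
blue1 [0.5273 0.0879 0.02  ]
blue2 [0.3439 0.1573 0.02  ]
pink [ 0.53   -0.1022  0.015 ]
block [0.64686838 0.21187411 0.023     ] dist 0.399949505985869 ang -4.199430769862197
[ 0.6688341  -0.08728268]
[0.66151219 0.01243625]
[0.65419029 0.11215518]
[[-6.00666449e-05 -9.47747379e-01 -3.19021789e-01  8.17918779e-02]
 [ 9.99999992e-01 -2.11830207e-05 -1.25353482e-04  5.74332289e-04]
 [ 1.12045589e-04 -3.19021794e-01  9.47747373e-01 -1.48868511e-01]
 [ 0.00000000e+00  0.00000000e+00  0.00000000e+00  1.00000000e+00]]
```

```bash
cat >>h.py <<'E'
def go(sense,x,y,z,yaw=None):
    s=sense(); T=rot(s["ee_rot"]).as_matrix(); yd=np.degrees(np.arctan2(T[1,1],T[0,1]))
    print("shift/250mm",(T.T@(np.array([x,y,z])-s["eef_pos"])/.25).round(4),"dist",np.linalg.norm(np.array([x,y,z])-s["eef_pos"]).round(4),"yaw now",yd.round(2),"tz",T[:,2].round(4))
    if yaw is not None: print("turn z",round((yd-yaw)/90,4))
E
python3 - <<'E'
from station import *
from h import *
go(sense,.4105,.261,.2,4.2)
E
```

```text
shift/250mm [-1.3584 -0.8059  0.0995] dist 0.3956 yaw now 76.72 tz [-4.e-04 -8.e-04 -1.e+00]
turn z 0.8058
```

>>> step_arm --increments '[[[0,0,0.115],[0,0,0],-1],[[0,0,0.115],[0,0,0],-1],[[0,0,0.115],[0,0,0],-1],[[0,0,0.115],[0,0,0],-1],[[0,0,0.115],[0,0,0],-1],[[0,0,0.115],[0,0,0],-1],[[0,0,0.115],[0,0,0],-1],[[0,0,0],[-0.2,0.2,0],-1],[[0,0,0],[-0.2,0.2,0],-1],[[0,0,0],[0,0,0],-1]]' --squeeze 80

```text
clock: 1.45
eef_pos: [0.2235, 0.4517, 0.2251]
ee_rot: [0.0, 0.682, 0.731, -0.0]
ft_force: [-0.8, 0.2, 0.8]
gripper_width: 0.999
grip_force: 0.0
```

```bash
python3 - <<'E'
from station import *
from h import *
print(sense()["eef_pos"],sense()["q"])
go(sense,.4105,.261,.14,4.2)
E
```

```text
[0.22354006 0.45171643 0.22509629] [ 8.76250539e-01  3.00218696e-01  1.42092143e+00 -5.39862509e-04
  1.42084766e+00  8.06915384e-01]
shift/250mm [-0.8127  0.6931  0.341 ] dist 0.2803 yaw now 3.98 tz [ 2.e-04 -6.e-04 -1.e+00]
turn z -0.0025
```

>>> step_arm --increments '[[[0,0,0],[-0.135,0.1155,0.057],-1],[[0,0,0],[-0.135,0.1155,0.057],-1],[[0,0,0],[-0.135,0.1155,0.057],-1],[[0,0,0],[-0.135,0.1155,0.057],-1],[[0,0,0],[-0.135,0.1155,0.057],-1],[[0,0,0],[-0.135,0.1155,0.057],-1],[[0,0,0],[0,0,0],-1],[[0,0,0],[0,0,0],-1],[[0,0,0],[0,0,0],-1],[[0,0,0],[0,0,0],-1]]'

```text
clock: 2.7
eef_pos: [0.4084, 0.2654, 0.1399]
ee_rot: [0.0, 0.68, 0.733, 0.0]
ft_force: [0.9, 0.2, 0.6]
gripper_width: 1.002
grip_force: 0.0
```

```bash
python3 - <<'E'
from station import *
from h import *
c,p,M=wrist(read_camera,sense); cv2.imwrite("pics/w1.png",c["img"])
go(sense,.4105,.261,.034)
# predict
for X in [(.4105,.261,.032),(.4105,.261,.018)]:
    v=M.T@(np.array(X)-p); s=v[:2]/v[2]; s=s*(1+c["k1"]*(s@s)); print(c["K"][:2,:2]@s+c["K"][:2,2])
E
```

```text
shift/250mm [-0.0176  0.0064  0.4236] dist 0.106 yaw now 4.34 tz [ 5.e-04  2.e-04 -1.e+00]
[252.7629447  190.16948938]
[252.69304931 185.55297862]
```

View pics/w1.png

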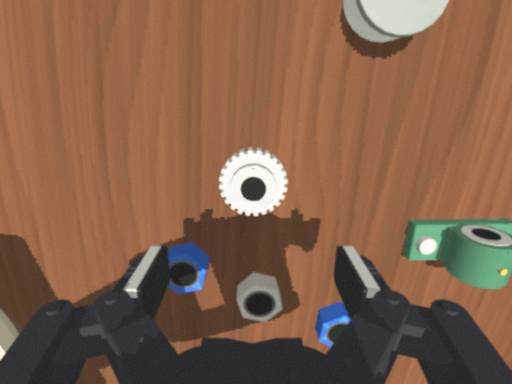

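>>> step_arm --increments '[[[0,0,0],[-0.012,0.006,0.1],-1],[[0,0,0],[0,0,0.1],-1],[[0,0,0],[0,0,0.1],-1],[[0,0,0],[0,0,0.08],-1],[[0,0,0],[0,0,0.04],-1],[[0,0,0],[0,0,0],1],[[0,0,0],[0,0,0],1],[[0,0,0],[0,0,0],1],[[0,0,0],[0,0,0],1],[[0,0,0],[0,0,0],1]]'

```text
clock: 4.0
eef_pos: [0.4107, 0.2618, 0.0348]
ee_rot: [0.0, 0.68, 0.733, 0.0]
ft_force: [-0.3, -0.3, -0.3]
gripper_width: -0.004
grip_force: 0.0
```

```bash
python3 - <<'E'
from station import *
from h import *
go(sense,.6615,.0124,.134)
c=cv2.imread("pics/w1.png")
cv2.imwrite("pics/w1c.png",cv2.resize(c[260:330,220:300],None,fx=6,fy=6,interpolation=cv2.INTER_CUBIC))
E
```

```text
shift/250mm [-1.0695  0.9262 -0.3965] dist 0.3673 yaw now 4.27 tz [ 4.e-04  1.e-04 -1.e+00]
```

View pics/w1c.png

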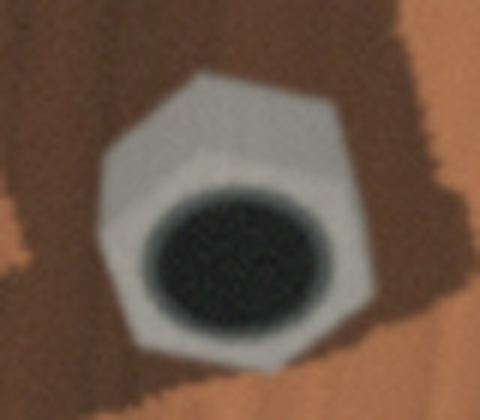

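```bash
python3 - <<'E'
from station import *
from h import *
print(sense()["gripper_width"],sense()["grip_force"])
c,p,M=wrist(read_camera,sense); cv2.imwrite("pics/w2.png",c["img"])
E
```

```text
-0.0037231383217279164 0.0
```

View pics/w2.png

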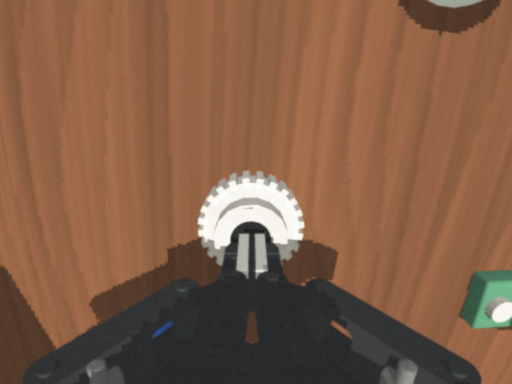

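```bash
python3 - <<'E'
from station import *
from h import *
s=sense();T=rot(s["ee_rot"]).as_matrix()
c,p,M=wrist(read_camera,sense)
def proj(X):
    v=M.T@(np.array(X)-p); q=v[:2]/v[2]; q=q*(1+c["k1"]*(q@q)); return (c["K"][:2,:2]@q+c["K"][:2,2]).round(1)
for dz in(-.01,0,.005,.014,.02): print(dz,proj(s["eef_pos"]+T@[0,0,dz]))
print("disc",ray_to_plane(c,251,222,.018,p,M),ray_to_plane(c,251,228,.018,p,M),"bore",ray_to_plane(c,251,230,.032,p,M),ray_to_plane(c,251,238,.032,p,M))
for e in(-1,1):print(proj([.4107,.262+e*.033,.018]),proj([.4107,.262+e*.022,.032]))
t=read_camera("top");i=t["img"];print(s["ft_force"],s["moment"])
cv2.imwrite("pics/w2c.png",np.hstack([cv2.resize(c["img"][160:285,190:310],None,fx=4,fy=4,interpolation=cv2.INTER_CUBIC)]))
E
```

```text
-0.01 [250.6 252.1]
0 [250.7 243. ]
0.005 [250.7 238.9]
0.014 [250.7 231.9]
0.02 [250.7 227.6]
disc [0.41047018 0.26727114 0.018     ] [0.41077509 0.26315429 0.018     ] bore [0.41037805 0.26873071 0.032     ] [0.41075904 0.26358626 0.032     ]
[247.1 274.1] [248.  272.4]
[254.9 179.4] [253.6 205.4]
[ 0.28421658 -0.69225235  0.50258473] [ 0.0334412   0.02701371 -0.01778393]
```

View pics/w2c.png

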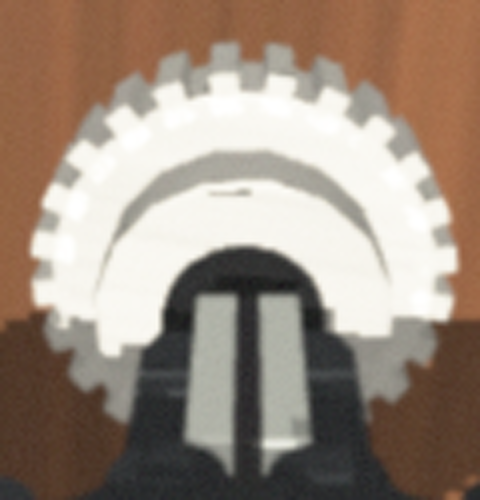

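```bash
python3 - <<'E'
from station import *
from h import *
c=read_camera("wrist");H=np.array(c["hand_eye"]);Hi=np.linalg.inv(H);K=c["K"];print(K[0,0],c["k1"])
def pt(X):
    v=Hi[:3,:3]@np.array(X)+Hi[:3,3]; q=v[:2]/v[2]; q=q*(1+c["k1"]*(q@q)); return (K[:2,:2]@q+K[:2,2]).round(1)
for dz in (-.03,-.02,-.01,0,.014): print(dz,"open",pt([.011,.0425,dz]),pt([-.011,.0425,dz]),"shut",pt([.011,0.002,dz]),pt([-.011,.002,dz]))
E
```

```text
292.1728127233583 -0.0640053465721299
-0.03 open [341.3 253.3] [336.5 292.1] shut [254.8 253.7] [254.6 292.7]
-0.02 open [335.6 242.9] [331.4 279.9] shut [254.6 243.2] [254.4 280.3]
-0.01 open [330.5 233.7] [326.8 269. ] shut [254.4 233.9] [254.2 269.4]
0 open [326.  225.5] [322.8 259.3] shut [254.2 225.7] [254.1 259.6]
0.014 open [320.5 215.5] [317.8 247.4] shut [254.  215.6] [253.9 247.6]
```

>>> step_arm --increments '[[[0,0,0],[0,0,0.008],1],[[0,0,0],[0,0,0.008],1],[[0,0,0],[0,0,0.004],1],[[0,0,0],[0,0,0.004],1],[[0,0,0],[0,0,0.004],1],[[0,0,0],[0,0,0.004],1],[[0,0,0],[0,0,0.004],1],[[0,0,0],[0,0,0.004],1],[[0,0,0],[0,0,0],1],[[0,0,0],[0,0,0],1]]'

```text
clock: 5.45
eef_pos: [0.4107, 0.2618, 0.0258]
ee_rot: [0.0, 0.68, 0.733, 0.0]
ft_force: [-4.1, -1.6, 14.9]
gripper_width: 0.002
grip_force: 7.9
```

>>> step_arm --increments '[[[0,0,0],[0,0,-0.1],1],[[0,0,0],[0,0,-0.1],-1],[[0,0,0],[0,0,0],-1],[[0,0,0],[0,0,0],-1],[[0,0,0],[0,0,0],-1],[[0,0,0],[0,0,0],-1],[[0,0,0],[0,0,0],-1],[[0,0,0],[0,0,0.1],-1],[[0,0,0],[0,0,0.1],-1],[[0,0,0],[0,0,0],-1]]'

```text
clock: 6.7
eef_pos: [0.4098, 0.2615, 0.0235]
ee_rot: [-0.001, 0.68, 0.733, -0.001]
ft_force: [0.0, 0.0, 0.4]
gripper_width: 1.0
grip_force: 0.0
```

>>> step_arm --increments '[[[0,0,0],[0,0,0.024],-1],[[0,0,0],[0,0,0.022],-1],[[0,0,0],[0,0,0],-1],[[0,0,0],[0,0,0],1],[[0,0,0],[0,0,0],1],[[0,0,0],[0,0,0],1],[[0,0,0],[0,0,0],1],[[0,0,0],[0,0,0],1],[[0,0,0],[0,0,0],1],[[0,0,0],[0,0,0],1]]'

```text
clock: 7.95
eef_pos: [0.4104, 0.2618, 0.0138]
ee_rot: [0.0, 0.68, 0.733, 0.0]
ft_force: [-3.1, -0.7, 9.3]
gripper_width: 0.479
grip_force: 79.5
```

>>> step_arm --increments '[[[0,0,0],[0,0,-0.1],1],[[0,0,0],[0,0,-0.1],1],[[0,0,0],[0,0,-0.1],1],[[0,0,0],[0,0,-0.1],1],[[0,0,0],[0,0,0],1],[[0,0,0],[0,0,0],1],[[0,0,0],[0,0,0],1],[[0,0,0],[0,0,0],1],[[0,0,0],[0,0,0],1],[[0,0,0],[0,0,0],1]]'

```text
clock: 9.2
eef_pos: [0.4106, 0.2618, 0.113]
ee_rot: [-0.0, 0.68, 0.733, -0.0]
ft_force: [0.7, 0.1, -4.4]
gripper_width: 0.476
grip_force: 82.9
```

```bash
python3 - <<'E'
from station import *
from h import *
s=sense(); print(s["ft_force"],s["gripper_width"],s["eef_pos"])
go(sense,.6615,.0124,.11,4.2)
E
```

```text
[ 0.69998506  0.10002012 -4.41011268] 0.47637876660464273 [0.4106206  0.26177488 0.1130317 ]
shift/250mm [-1.0694  0.9265  0.0121] dist 0.3537 yaw now 4.27 tz [-1.e-04 -1.e-04 -1.e+00]
turn z 0.0008
```

>>> step_arm --increments '[[[0,0,0],[-0.1335,0.116,0],1],[[0,0,0],[-0.1335,0.116,0],1],[[0,0,0],[-0.1335,0.116,0],1],[[0,0,0],[-0.1335,0.116,0],1],[[0,0,0],[-0.1335,0.116,0],1],[[0,0,0],[-0.1335,0.116,0],1],[[0,0,0],[-0.1335,0.116,0],1],[[0,0,0],[-0.1335,0.115,0],1],[[0,0,0],[0,0,0],1],[[0,0,0],[0,0,0],1]]'

```text
clock: 10.45
eef_pos: [0.6611, 0.0131, 0.1125]
ee_rot: [-0.001, 0.68, 0.733, -0.0]
ft_force: [-0.8, -0.4, -4.3]
gripper_width: 0.477
grip_force: 83.0
```

```bash
python3 - <<'E'
from station import *
from h import *
go(sense,.6615,.0124,.0145,4.2)
E
```

```text
shift/250mm [-0.0031  0.0021  0.3922] dist 0.0981 yaw now 4.26 tz [-1.5e-03  5.0e-04 -1.0e+00]
turn z 0.0007
```

>>> step_arm --increments '[[[0,0,0],[-0.003,0.002,0.1],1],[[0,0,0],[0,0,0.1],1],[[0,0,0],[0,0,0.1],1],[[0,0,0],[0,0,0.05],1],[[0,0,0],[0,0,0.02],1],[[0,0,0],[0,0,0.01],1],[[0,0,0],[0,0,0.006],1],[[0,0,0],[0,0,0.004],1],[[0,0,0],[0,0,0],1],[[0,0,0],[0,0,0],1]]'

```text
clock: 11.7
eef_pos: [0.6622, 0.012, 0.0158]
ee_rot: [0.0, 0.68, 0.733, 0.0]
ft_force: [-0.3, -0.2, -4.5]
gripper_width: 0.472
grip_force: 83.1
```

>>> step_arm --increments '[[[0,0,0],[0,0,0.003],1],[[0,0,0],[0,0,0.003],1],[[0,0,0],[0,0,0.003],1],[[0,0,0],[0,0,0],1],[[0,0,0],[0,0,0],1],[[0,0,0],[0,0,0],1],[[0,0,0],[0,0,0],1],[[0,0,0],[0,0,0],1],[[0,0,0],[0,0,0],1],[[0,0,0],[0,0,0],1]]'

```text
clock: 12.95
eef_pos: [0.6622, 0.0121, 0.014]
ee_rot: [0.0, 0.68, 0.733, 0.0]
ft_force: [-4.9, -0.3, 5.5]
gripper_width: 0.472
grip_force: 84.2
```

Touching the bench. Release and rise, then plan for the sleeve.

>>> step_arm --increments '[[[0,0,0],[0,0,0],-1],[[0,0,0],[0,0,0],-1],[[0,0,0],[0,0,0],-1],[[0,0,0],[0,0,0],-1],[[0,0,0],[0,0,0],-1],[[0,0,0],[0,0,-0.1],-1],[[0,0,0],[0,0,-0.15],-1],[[0,0,0],[0,0,-0.15],-1],[[0,0,0],[0,0,-0.1],-1],[[0,0,0],[0,0,0],-1]]'

```text
clock: 14.2
eef_pos: [0.6629, 0.012, 0.1403]
ee_rot: [0.002, 0.68, 0.733, 0.001]
ft_force: [0.3, 0.0, -0.3]
gripper_width: 0.998
grip_force: 0.0
```

```bash
python3 - <<'E'
from station import *
from h import *
go(sense,.4373,-.2742,.14,4.2)
E
```

```text
shift/250mm [-1.0743 -0.9853 -0.0018] dist 0.3644 yaw now 4.27 tz [ 4.e-03 -6.e-04 -1.e+00]
turn z 0.0008
```

>>> step_arm --increments '[[[0,0,0],[-0.134,-0.123,0],-1],[[0,0,0],[-0.134,-0.123,0],-1],[[0,0,0],[-0.134,-0.123,0],-1],[[0,0,0],[-0.134,-0.123,0],-1],[[0,0,0],[-0.134,-0.123,0],-1],[[0,0,0],[-0.134,-0.123,0],-1],[[0,0,0],[-0.134,-0.123,0],-1],[[0,0,0],[-0.134,-0.123,0],-1],[[0,0,0],[0,0,0],-1],[[0,0,0],[0,0,0],-1]]'

```text
clock: 15.45
eef_pos: [0.4367, -0.273, 0.1375]
ee_rot: [-0.001, 0.68, 0.733, 0.0]
ft_force: [-0.6, -0.7, 0.1]
gripper_width: 0.997
grip_force: 0.0
```

```bash
python3 - <<'E'
from station import *
from h import *
go(sense,.4373,-.2742,.012,4.2)
c,p,M=wrist(read_camera,sense)
hsv=cv2.cvtColor(c["img"],cv2.COLOR_BGR2HSV); m=cv2.inRange(hsv,(20,120,120),(35,255,255)); ys,xs=np.nonzero(m); print(xs.min(),xs.max(),ys.min(),ys.max(),len(xs))
t=read_camera("top");h=cv2.cvtColor(t["img"],cv2.COLOR_BGR2HSV)
cv2.imwrite("pics/w3.png",c["img"])
for X in [(.4373,-.2742,.045),(.4373,-.2742,0)]:
    v=M.T@(np.array(X)-p); s=v[:2]/v[2]; s=s*(1+c["k1"]*(s@s)); print(c["K"][:2,:2]@s+c["K"][:2,2])
E
```

```text
shift/250mm [-0.0058  0.0025  0.5022] dist 0.1256 yaw now 4.25 tz [-9.0e-04  1.3e-03 -1.0e+00]
turn z 0.0006
233 274 163 210 152
[251.62024363 192.3955999 ]
[251.630259   177.97357367]
```

View pics/w3.png

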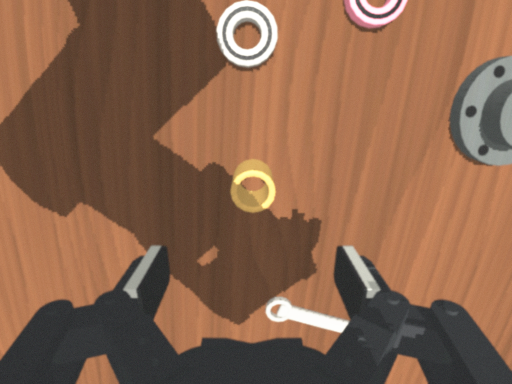

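>>> step_arm --increments '[[[0,0,0],[0.001,0.006,0.12],-1],[[0,0,0],[0,0,0.12],-1],[[0,0,0],[0,0,0.12],-1],[[0,0,0],[0,0,0.1],-1],[[0,0,0],[0,0,0.058],-1],[[0,0,0],[0,0,0],1],[[0,0,0],[0,0,0],1],[[0,0,0],[0,0,0],1],[[0,0,0],[0,0,0],1],[[0,0,0],[0,0,0],1]]' --squeeze 40

```text
clock: 16.8
eef_pos: [0.4387, -0.2735, 0.01]
ee_rot: [0.001, 0.68, 0.733, 0.0]
ft_force: [-1.3, 1.0, 6.5]
gripper_width: 0.453
grip_force: 40.5
```

>>> step_arm --increments '[[[0,0,0],[0,0,0],1],[[0,0,0],[0,0,-0.1],1],[[0,0,0],[0,0,-0.1],1],[[0,0,0],[0,0,-0.1],1],[[0,0,0],[0,0,-0.1],1],[[0,0,0],[0,0,0],1],[[0,0,0],[0,0,0],1],[[0,0,0],[0,0,0],1],[[0,0,0],[0,0,0],1],[[0,0,0],[0,0,0],1]]'

```text
clock: 18.05
eef_pos: [0.4382, -0.2731, 0.1085]
ee_rot: [-0.0, 0.68, 0.733, 0.0]
ft_force: [-0.0, 0.3, -0.6]
gripper_width: 0.452
grip_force: 40.8
```

```bash
python3 - <<'E'
from station import *
from h import *
go(sense,.6688,-.0873,.108,4.2)
E
```

```text
shift/250mm [0.6723 0.9752 0.0019] dist 0.2961 yaw now 4.27 tz [-5.e-04  5.e-04 -1.e+00]
turn z 0.0008
```

>>> step_arm --increments '[[[0,0,0],[0.096,0.139,0],1],[[0,0,0],[0.096,0.139,0],1],[[0,0,0],[0.096,0.139,0],1],[[0,0,0],[0.096,0.139,0],1],[[0,0,0],[0.096,0.139,0],1],[[0,0,0],[0.096,0.139,0],1],[[0,0,0],[0.096,0.139,0],1],[[0,0,0],[0,0,0],1],[[0,0,0],[0,0,0],1],[[0,0,0],[0,0,0],1]]'

```text
clock: 19.3
eef_pos: [0.6677, -0.0883, 0.1089]
ee_rot: [-0.0, 0.681, 0.733, -0.0]
ft_force: [-0.1, -1.2, -1.7]
gripper_width: 0.449
grip_force: 41.0
```

```bash
python3 - <<'E'
from station import *
from h import *
go(sense,.6688,-.0873,.011,4.2)
E
```

```text
shift/250mm [0.0039 0.0047 0.3917] dist 0.0979 yaw now 4.2 tz [-4.e-04 -0.e+00 -1.e+00]
turn z 0.0
```

>>> step_arm --increments '[[[0,0,0],[0.004,0.004,0.1],1],[[0,0,0],[0,0,0.1],1],[[0,0,0],[0,0,0.1],1],[[0,0,0],[0,0,0.06],1],[[0,0,0],[0,0,0.02],1],[[0,0,0],[0,0,0.006],1],[[0,0,0],[0,0,0.004],1],[[0,0,0],[0,0,0.003],1],[[0,0,0],[0,0,0],1],[[0,0,0],[0,0,0],1]]'

```text
clock: 20.55
eef_pos: [0.6693, -0.0864, 0.0107]
ee_rot: [0.0, 0.68, 0.733, 0.0]
ft_force: [0.8, 0.4, -1.3]
gripper_width: 0.454
grip_force: 41.0
```

>>> step_arm --increments '[[[0,0,0],[0,0,0.003],1],[[0,0,0],[0,0,0.003],1],[[0,0,0],[0,0,0],1],[[0,0,0],[0,0,0],1],[[0,0,0],[0,0,0],1],[[0,0,0],[0,0,0],1],[[0,0,0],[0,0,0],1],[[0,0,0],[0,0,0],1],[[0,0,0],[0,0,0],1],[[0,0,0],[0,0,0],1]]'

```text
clock: 21.8
eef_pos: [0.6694, -0.0864, 0.01]
ee_rot: [0.0, 0.68, 0.733, 0.0]
ft_force: [-2.3, 1.7, 4.7]
gripper_width: 0.449
grip_force: 41.7
```

Seated. Release, rise, and compute the nut from the crop (bore, corners of the top face).

>>> step_arm --increments '[[[0,0,0],[0,0,0],-1],[[0,0,0],[0,0,0],-1],[[0,0,0],[0,0,0],-1],[[0,0,0],[0,0,0],-1],[[0,0,0],[0,0,0],-1],[[0,0,0],[0,0,-0.1],-1],[[0,0,0],[0,0,-0.15],-1],[[0,0,0],[0,0,-0.15],-1],[[0,0,0],[0,0,-0.1],-1],[[0,0,0],[0,0,0],-1]]'

```text
clock: 23.05
eef_pos: [0.67, -0.0866, 0.1361]
ee_rot: [0.002, 0.68, 0.733, 0.001]
ft_force: [0.0, -0.8, 0.4]
gripper_width: 0.997
grip_force: 0.0
```

```bash
python3 - <<'E'
from station import *
from h import *
c=read_camera("wrist")
H=np.array(c["hand_eye"]);T=rot([0,.68,.733,0]).as_matrix(); e=np.array([.4084,.2654,.1399]); p=e+T@H[:3,3];M=T@H[:3,:3]
f=lambda x,y:(220+(x+.5)/6-.5,260+(y+.5)/6-.5)
b=ray_to_plane(c,*f(237,262),.024,p,M); print("bore",b)
for q in [(98,232),(138,346),(275,372),(374,295)]:
    w=ray_to_plane(c,*f(*q),.024,p,M); d=w-b; print(w.round(4),np.linalg.norm(d).round(4),np.degrees(np.arctan2(d[1],d[0])).round(1)%60)
go(sense,.428,.124,.14,4.2)
E
```

```text
bore [0.42782386 0.12627603 0.024     ]
[0.4017 0.1312 0.024 ] 0.0266 49.400000000000006
[0.4108 0.1051 0.024 ] 0.0272 51.099999999999994
[0.4373 0.1008 0.024 ] 0.0272 50.3
[0.4541 0.1204 0.024 ] 0.0269 47.5
shift/250mm [ 0.9113 -0.8998 -0.0243] dist 0.3202 yaw now 4.27 tz [ 7.e-04 -2.e-04 -1.e+00]
turn z 0.0008
```

>>> step_arm --increments '[[[0,0,0],[0.1145,-0.1125,0],-1],[[0,0,0],[0.1145,-0.1125,0],-1],[[0,0,0],[0.1145,-0.1125,0],-1],[[0,0,0],[0.1145,-0.1125,0],-1],[[0,0,0],[0.1145,-0.1125,0],-1],[[0,0,0],[0.1145,-0.1125,0],-1],[[0,0,0],[0.1145,-0.1125,0],-1],[[0,0,0],[0.1145,-0.1125,0],-1],[[0,0,-0.086],[0,0,0],-1],[[0,0,-0.086],[0,0,0],-1]]'

```text
clock: 24.35
eef_pos: [0.4268, 0.1255, 0.133]
ee_rot: [-0.001, 0.573, 0.819, -0.001]
ft_force: [-0.1, -0.1, -0.2]
gripper_width: 0.998
grip_force: 0.0
```

```bash
python3 - <<'E'
from station import *
from h import *
go(sense,.428,.1257,.01,19.6)
E
```

```text
shift/250mm [-0.0013  0.0059  0.4919] dist 0.123 yaw now 20.05 tz [-2.4e-03 -1.0e-04 -1.0e+00]
turn z 0.005
```

>>> step_arm --increments '[[[0,0,0],[-0.001,0.004,0.12],-1],[[0,0,0],[0,0,0.12],-1],[[0,0,0],[0,0,0.12],-1],[[0,0,0],[0,0,0.1],-1],[[0,0,0],[0,0,0.058],-1],[[0,0,0],[0,0,0],1],[[0,0,0],[0,0,0],1],[[0,0,0],[0,0,0],1],[[0,0,0],[0,0,0],1],[[0,0,0],[0,0,0],1]]' --squeeze 50

```text
clock: 25.6
eef_pos: [0.429, 0.1253, 0.0052]
ee_rot: [0.0, 0.575, 0.818, 0.0]
ft_force: [-1.1, 0.7, 6.1]
gripper_width: 0.526
grip_force: 52.1
```

>>> step_arm --increments '[[[0,0,0],[0,0,0],1],[[0,0,0],[0,0,-0.1],1],[[0,0,0],[0,0,-0.1],1],[[0,0,0],[0,0,-0.1],1],[[0,0,0],[0,0,-0.1],1],[[0,0,0],[0,0,0],1],[[0,0,0],[0,0,0],1],[[0,0,0.085],[0,0,0],1],[[0,0,0.085],[0,0,0],1],[[0,0,0],[0,0,0],1]]'

```text
clock: 26.85
eef_pos: [0.4284, 0.1253, 0.1036]
ee_rot: [-0.001, 0.679, 0.734, -0.001]
ft_force: [0.4, 0.2, -2.7]
gripper_width: 0.522
grip_force: 52.1
```

```bash
python3 - <<'E'
from station import *
from h import *
print(sense()["gripper_width"],sense()["ft_force"])
go(sense,.6542,.1122,.105,4.2)
E
```

```text
0.5222882584653632 [ 0.43046118  0.15748188 -2.69695876]
shift/250mm [-0.1233  0.8965 -0.0077] dist 0.2262 yaw now 4.52 tz [-0.0022 -0.     -1.    ]
turn z 0.0035
```

>>> step_arm --increments '[[[0,0,0],[-0.0205,0.149,0],1],[[0,0,0],[-0.0205,0.149,0],1],[[0,0,0],[-0.0205,0.149,0],1],[[0,0,0],[-0.0205,0.149,0],1],[[0,0,0],[-0.0205,0.149,0],1],[[0,0,0],[-0.0205,0.149,0],1],[[0,0,0],[0,0,0],1],[[0,0,0],[0,0,0],1],[[0,0,0],[0,0,0],1],[[0,0,0],[0,0,0],1]]'

```text
clock: 28.1
eef_pos: [0.6536, 0.1121, 0.1049]
ee_rot: [0.0, 0.679, 0.734, 0.0]
ft_force: [0.3, 0.2, -1.7]
gripper_width: 0.521
grip_force: 52.2
```

```bash
python3 - <<'E'
from station import *
from h import *
go(sense,.6542,.1122,.0065,4.2)
E
```

```text
shift/250mm [0.     0.0024 0.3936] dist 0.0984 yaw now 4.48 tz [ 0.  0. -1.]
turn z 0.0032
```

>>> step_arm --increments '[[[0,0,0],[0,0.002,0.1],1],[[0,0,0],[0,0,0.1],1],[[0,0,0],[0,0,0.1],1],[[0,0,0],[0,0,0.06],1],[[0,0,0],[0,0,0.02],1],[[0,0,0],[0,0,0.008],1],[[0,0,0],[0,0,0.005],1],[[0,0,0],[0,0,0.004],1],[[0,0,0],[0,0,0.003],1],[[0,0,0],[0,0,0],1]]'

```text
clock: 29.35
eef_pos: [0.6547, 0.112, 0.0052]
ee_rot: [0.0, 0.679, 0.734, 0.0]
ft_force: [-1.7, 0.5, 2.9]
gripper_width: 0.523
grip_force: 52.8
```

Seated. Release, rise.

>>> step_arm --increments '[[[0,0,0],[0,0,0],-1],[[0,0,0],[0,0,0],-1],[[0,0,0],[0,0,0],-1],[[0,0,0],[0,0,0],-1],[[0,0,0],[0,0,0],-1],[[0,0,0],[0,0,-0.1],-1],[[0,0,0],[0,0,-0.15],-1],[[0,0,0],[0,0,-0.15],-1],[[0,0,0],[0,0,-0.1],-1],[[0,0,0],[0,0,0],-1]]'

```text
clock: 30.6
eef_pos: [0.6554, 0.112, 0.1315]
ee_rot: [0.002, 0.679, 0.734, 0.001]
ft_force: [0.2, -0.4, 0.2]
gripper_width: 1.002
grip_force: 0.0
```

```bash
python3 - <<'E'
from station import *
from h import *
go(sense,.4229,-.1425,.135,4.2)
E
```

```text
shift/250mm [-0.9429 -1.006  -0.0176] dist 0.3447 yaw now 4.45 tz [ 0.0041 -0.     -1.    ]
turn z 0.0028
```

>>> step_arm --increments '[[[0,0,0],[-0.118,-0.1255,0],-1],[[0,0,0],[-0.118,-0.1255,0],-1],[[0,0,0],[-0.118,-0.1255,0],-1],[[0,0,0],[-0.118,-0.1255,0],-1],[[0,0,0],[-0.118,-0.1255,0],-1],[[0,0,0],[-0.118,-0.1255,0],-1],[[0,0,0],[-0.118,-0.1255,0],-1],[[0,0,0],[-0.118,-0.1255,0],-1],[[0,0,0],[0,0,0],-1],[[0,0,0],[0,0,0],-1]]'

```text
clock: 31.85
eef_pos: [0.4226, -0.1424, 0.129]
ee_rot: [-0.001, 0.679, 0.734, 0.0]
ft_force: [1.1, -0.4, 0.1]
gripper_width: 0.999
grip_force: 0.0
```

```bash
python3 - <<'E'
from station import *
from h import *
go(sense,.4229,-.1425,.002,4.2)
c,p,M=wrist(read_camera,sense)
g=c["img"]; hsv=cv2.cvtColor(g,cv2.COLOR_BGR2HSV)
m=cv2.morphologyEx(cv2.inRange(hsv,(0,0,110),(180,60,255)),cv2.MORPH_CLOSE,np.ones((5,5)))
for k in cv2.findContours(m[100:300,170:335].copy(),cv2.RETR_EXTERNAL,cv2.CHAIN_APPROX_NONE)[0]:
    if len(k)>60: (x,y),wh,a=cv2.fitEllipse(k); print(x+170,y+100,wh,ray_to_plane(c,x+170,y+100,.0085,p,M))
t=read_camera("top"); i=t["img"]
cv2.imwrite("pics/t2.png",np.vstack([cv2.resize(i[125:180,160:340],None,fx=4,fy=4,interpolation=cv2.INTER_CUBIC),cv2.resize(g[90:260,100:400],(720,370))]))
E
```

```text
shift/250mm [-0.0011  0.0013  0.5081] dist 0.127 yaw now 4.43 tz [-8.e-04  8.e-04 -1.e+00]
turn z 0.0025
251.58267974853516 182.22940063476562 (53.484092712402344, 53.88493728637695) [ 0.42319169 -0.14295575  0.0085    ]
```

View pics/t2.png

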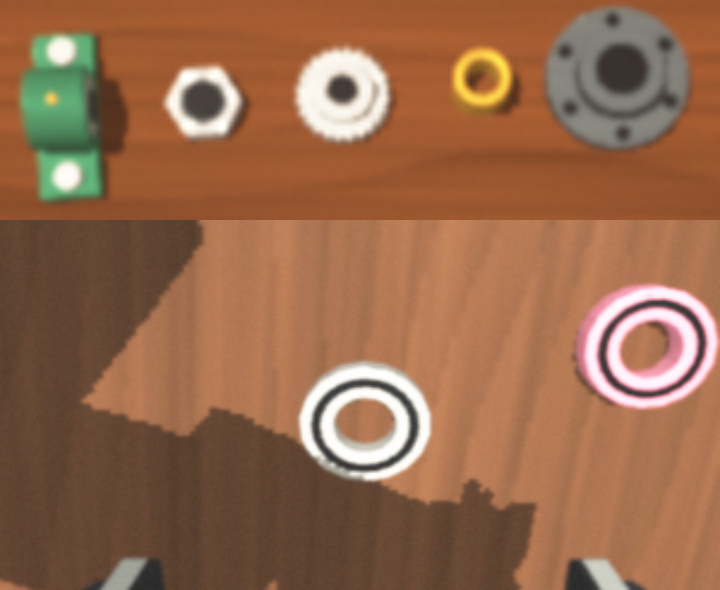

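>>> step_arm --increments '[[[0,0,0],[-0.003,0.003,0.12],-1],[[0,0,0],[0,0,0.12],-1],[[0,0,0],[0,0,0.12],-1],[[0,0,0],[0,0,0.1],-1],[[0,0,0],[0,0,0.055],-1],[[0,0,0],[0,0,0],1],[[0,0,0],[0,0,0],1],[[0,0,0],[0,0,0],1],[[0,0,0],[0,0,0],1],[[0,0,0],[0,0,0],1]]' --squeeze 40

```text
clock: 33.2
eef_pos: [0.4239, -0.1432, 0.0018]
ee_rot: [0.001, 0.679, 0.734, 0.0]
ft_force: [0.1, 3.8, 7.4]
gripper_width: 0.569
grip_force: 41.0
```

>>> step_arm --increments '[[[0,0,0],[0,0,0],1],[[0,0,0],[0,0,-0.1],1],[[0,0,0],[0,0,-0.15],1],[[0,0,0],[0,0,-0.15],1],[[0,0,0],[0,0,-0.1],1],[[0,0,0],[0,0,0],1],[[0,0,0],[0,0,0],1],[[0,0,0],[0,0,0],1],[[0,0,0],[0,0,0],1],[[0,0,0],[0,0,0],1]]'

```text
clock: 34.45
eef_pos: [0.4234, -0.1434, 0.1255]
ee_rot: [-0.0, 0.679, 0.734, -0.0]
ft_force: [-0.5, 0.6, -1.4]
gripper_width: 0.571
grip_force: 42.4
```

```bash
python3 - <<'E'
from station import *
from h import *
c=read_camera("top"); print(sense()["gripper_width"],sense()["ft_force"])
f=lambda x,y:(160+(x+.5)/4-.5,125+(y+.5)/4-.5)
for n,p,z in [("gearbore",f(342,89),.032),("disc",f(342,94),.018),("sleeve",f(483,80),.045),("nut",f(203,100),.024),("fl",f(617,78),.016),("b1",f(61,51),.023),("b2",f(67,177),.023)]: print(n,ray_to_plane(c,*p,z).round(4))
go(sense,.662,.0123,.127,4.2)
E
```

```text
0.5727502748199671 [ 0.60915601 -1.09262672 -1.96627783]
gearbore [0.6629 0.0115 0.032 ]
disc [0.6624 0.0118 0.018 ]
sleeve [ 0.6673 -0.0884  0.045 ]
nut [0.6561 0.1115 0.024 ]
fl [ 0.6762 -0.187   0.016 ]
b1 [0.692  0.2155 0.023 ]
b2 [0.5996 0.2082 0.023 ]
shift/250mm [ 0.5469  0.9998 -0.0058] dist 0.2849 yaw now 4.45 tz [-5.e-04  3.e-04 -1.e+00]
turn z 0.0027
```

>>> step_arm --increments '[[[0,0,0],[0.078,0.143,0],1],[[0,0,0],[0.078,0.143,0],1],[[0,0,0],[0.078,0.143,0],1],[[0,0,0],[0.078,0.143,0],1],[[0,0,0],[0.078,0.143,0],1],[[0,0,0],[0.078,0.143,0],1],[[0,0,0],[0.078,0.143,0],1],[[0,0,0],[0,0,0],1],[[0,0,0],[0,0,0],1],[[0,0,0],[0,0,0],1]]'

```text
clock: 35.75
eef_pos: [0.6618, 0.0114, 0.126]
ee_rot: [-0.0, 0.679, 0.734, -0.0]
ft_force: [0.9, 0.4, -1.9]
gripper_width: 0.566
grip_force: 42.5
```

```bash
python3 - <<'E'
from station import *
from h import *
go(sense,.6624,.012,.0355,4.2)
E
```

```text
shift/250mm [0.0021 0.0028 0.3619] dist 0.0905 yaw now 4.4 tz [-4.e-04 -1.e-04 -1.e+00]
turn z 0.0022
```

>>> step_arm --increments '[[[0,0,0],[0.001,0.002,0.1],1],[[0,0,0],[0,0,0.1],1],[[0,0,0],[0,0,0.1],1],[[0,0,0],[0,0,0.04],1],[[0,0,0],[0,0,0.014],1],[[0,0,0],[0,0,0.008],1],[[0,0,0],[0,0,0.003],1],[[0,0,0],[0,0,0.002],1],[[0,0,0],[0,0,0],1],[[0,0,0],[0,0,0],1]]'

```text
clock: 37.0
eef_pos: [0.6629, 0.0124, 0.0342]
ee_rot: [0.0, 0.679, 0.734, 0.0]
ft_force: [-1.0, 0.0, -2.0]
gripper_width: 0.569
grip_force: 42.5
```

>>> step_arm --increments '[[[0,0,0],[0,0,0.003],1],[[0,0,0],[0,0,0.002],1],[[0,0,0],[0,0,0],1],[[0,0,0],[0,0,0],1],[[0,0,0],[0,0,0],1],[[0,0,0],[0,0,0],1],[[0,0,0],[0,0,0],1],[[0,0,0],[0,0,0],1],[[0,0,0],[0,0,0],1],[[0,0,0],[0,0,0],1]]'

```text
clock: 38.25
eef_pos: [0.663, 0.0124, 0.0338]
ee_rot: [0.0, 0.679, 0.734, 0.0]
ft_force: [-2.7, -0.1, 6.3]
gripper_width: 0.57
grip_force: 43.3
```

Seated on the boss. Release, rise, and move clear.

>>> step_arm --increments '[[[0,0,0],[0,0,0],-1],[[0,0,0],[0,0,0],-1],[[0,0,0],[0,0,0],-1],[[0,0,0],[0,0,0],-1],[[0,0,0],[0,0,0],-1],[[0,0,0],[0,0,-0.1],-1],[[0,0,0],[0,0,-0.15],-1],[[0,0,0],[0,0,-0.15],-1],[[0,0,0],[0,-0.15,-0.1],-1],[[0,0,0],[0,-0.15,0],-1]]'

```text
clock: 39.5
eef_pos: [0.588, 0.0064, 0.1598]
ee_rot: [0.002, 0.679, 0.734, 0.001]
ft_force: [0.8, -0.5, 0.6]
gripper_width: 1.001
grip_force: 0.0
```

>>> step_arm --increments '[[[0,0,0],[0,-0.15,0],-1],[[0,0,0],[0,-0.15,0],-1],[[0,0,0],[0,-0.15,0],-1],[[0,0,0],[0,-0.15,0],-1],[[0,0,0],[0,0,0],-1],[[0,0,0],[0,0,0],-1],[[0,0,0],[0,0,0],-1],[[0,0,0],[0,0,0],-1],[[0,0,0],[0,0,0],-1],[[0,0,0],[0,0,0],-1]]'

```text
clock: 40.75
eef_pos: [0.4386, -0.0051, 0.1578]
ee_rot: [-0.0, 0.679, 0.734, -0.0]
ft_force: [0.2, -1.4, -0.0]
gripper_width: 1.004
grip_force: 0.0
```

```bash
python3 - <<'E'
from station import *
from h import *
i=read_camera("top")["img"]; s=read_camera("scene")["img"]
cv2.imwrite("pics/t3.png",np.vstack([cv2.resize(i[125:180,160:340],None,fx=4,fy=4,interpolation=cv2.INTER_CUBIC),cv2.resize(s[180:280,180:380],(720,360),interpolation=cv2.INTER_CUBIC)]))
E
```

```text
(no output)
```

View pics/t3.png

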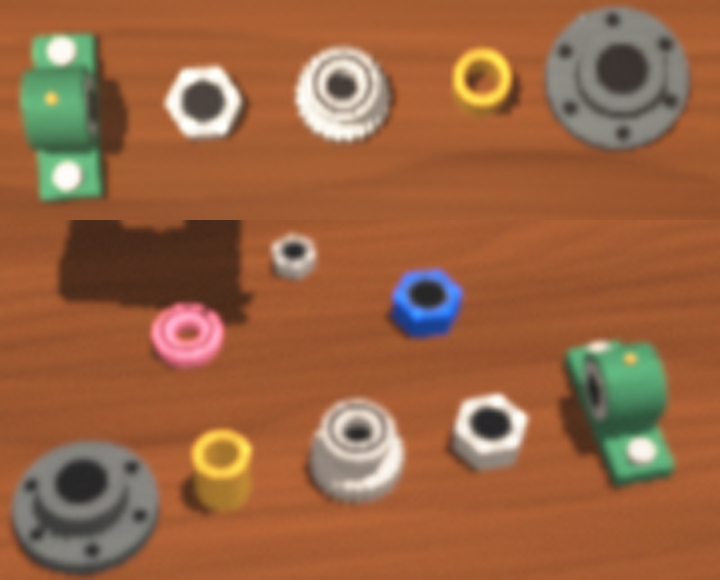

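The picture shows the row in order, with the bearing seated flat at (342, 85) in the top crop, centred over the boss.

```bash
python3 -c "
from station import *
print(finish_job())"
```

```text
the job is handed in; nothing more can be done
None
```

I handed the job in at about 41 s with sleeve, gear and large nut in the row within about 2 mm of their marks on the camera, and the bearing sitting flat and centred on the gear's boss; the hand-in returned no verdict.

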